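Put the key fob away and ease the heavy case lid shut onto its catch

TASK

Lay the black key fob gently in the empty front compartment of the wooden key case. Then push the heavy glazed lid down with closed fingertips, slowly (at least three seconds, no slam), until the catch clicks and the lid is fully home, and seat its seal by keeping the front edge pressed down with about 15 N for a full second; never push the lid or case with more than 20 N, so feel for the stop. Leave everything else as it stands and finish clear of the case.

Things in the scene. Friction and masses are not known exactly. Their poses are not given: they have to be found in the camera images.
- case: Wooden key case fixed to the console, 200 mm (x) by 240 mm (y), walls 7 mm. Origin: centre of its underside; x points from the front (catch) to the back (hinge), z up. An aluminium rim sleeve, 4 mm proud, tops the walls at z = 70 mm and carries hinge, lid and catch; on its soft seal the sleeve, and all it carries, stands up to 4 mm higher or lower each time, which no reading gives.
- compartment (a point): Centre of the floor of the case's empty front compartment, at x -36.5, z +7 mm of the case; same axes. It is 113 mm (x) by 226 mm (y) and 63 mm deep. A divider 46 mm high at x = +23 mm of the case parts it from the back compartment, which holds a bottle opener.
- lid (a joint): Angle of the lid, rad: 0 home, 1.3 to 1.45 at the start. It turns about the case's y direction at x +100, z +70 mm; 212 mm from hinge to free edge, 250 mm wide, 14 mm thick, 0.85 kg, wood frame (front rail 50 mm wide) round a glass pane. The stiff friction hinge holds it wherever it is left: push it all the way, 1 to 8 N near the free edge. Home, its top is at z +84 mm and overhangs the front by 12 mm.
- front (a point): Middle of the case's front face, at x -100, z +35 mm of the case, below the steel roller catch. Where lid and catch meet (about 0.035 rad) the push near the free edge must rise to about 5 to 8 N, then falls to 1 or 2 N; the catch holds only when less than 2 mm remain. Then comes the hard stop, where the force climbs steeply (10 N within 1 mm on a stiff arm).
- fob_center (a point): Centre of the loose black plastic key fob lying flat on the console: body 56 mm (x) by 34 mm (y) by 14 mm high, 50 g, this point 7 mm above its underside; a steel ring 23 mm across sticks out at its +x end to x = +49 mm.
- paperweight: Loose round glass paperweight, 74 mm across, 48 mm high; origin at the centre of its underside. Leave alone.
- plate: Loose round ceramic evil-eye plate, 140 mm across, 16 mm high; origin under its centre. Leave alone.
- opener: Loose steel bottle opener, 120 mm long, 6 mm thick, lying in the case's back compartment; origin on its underside near the middle. Leave alone.
- glasses_case: Loose grey hard glasses case 160 by 62 by 45 mm; origin under its centre. Leave alone.
- sanitiser: Loose upright bottle 48 mm across, 110 mm tall; origin under its centre. Leave alone.
- coin_dish: Loose ceramic bowl 100 mm across, 35 mm high; origin under its centre. Leave alone.
Mind the look-alikes: they are no part of the job. Several things look just like the part that bears fob_center: the one meant starts farthest from the robot's base.

How it is judged:
On the way, in this order (a step that is already met when the one before it is completed fails the run):
1. the fob lies released in the front compartment while the lid is still up (x of fob_center in the frame of case between -0.094 and 0.02 m and y of fob_center in the frame of case between -0.113 and 0.113 m and z of fob_center in the frame of case below 0.03 m and contact force between the fingers and fob below 0.1 N and linear speed of fob below 0.05 m/s and value of joint lid above 0.8 rad), for 0.2 s.
2. the lid is home and the fingertips keep it pressed with 10 to 20 N (value of joint lid below 0.01 rad and contact force between the fingers and case between 10 and 20 N), for 0.6 s.
At the end, for the whole second after the job is handed in: The lid is home on its catch (below 0.01 rad, that is 2 mm at the free edge) with the fob lying at rest in the front compartment (value of joint lid below 0.01 rad and x of fob_center in the frame of case between -0.094 and 0.02 m and y of fob_center in the frame of case between -0.113 and 0.113 m and z of fob_center in the frame of case below 0.03 m and linear speed of fob below 0.05 m/s); the robot touches nothing.
It fails at once if the case or its lid is pushed with more than 20 N (contact force between any of the fingers, the arm and case above 20 N).
It fails at once if the lid slams: it comes down faster than 0.7 rad/s (0.15 m/s at its free edge) (velocity of joint lid below -0.7 rad/s).
It fails at once if the fob is dropped or thrown into the case (faster than 0.7 m/s over the compartment) (linear speed of fob above 0.7 m/s and horizontal distance between fob_center and case below 0.1 m and height (world z) of fob_center below 0.09 m).
It fails at once if another object is moved by more than 30 mm (distance of any of paperweight, plate, opener, glasses_case, sanitiser, coin_dish from where it was at the start of the episode above 0.03 m).
It also fails if it takes over 69 s, if anything falls off the work surface, if the arm or the gripper's body presses on something with over 40 N, if the wrist force passes 120 N, or if a joint passes its speed limit or range.

ROBOT

A 6-joint arm with a two-finger parallel gripper is mounted at the origin on the work surface. World frame = base frame: x ahead of the robot, y to its left, z up, the work surface at z = 0. Lengths are in m, angles in rad, forces in N, time in s.
With the tool pointing down it reaches from about 0.25 to 0.8 m from the base axis. Payload 8.5 kg.
Tool frame: the origin (TCP) lies between the finger pads; the fingertips stand ahead of it and the grasp point (between the pads) lies 6 mm ahead of it (r.tcp_to_tips is the y of the fingertips in the tool frame, in m); y points along the fingers, z is the direction in which the jaws open and shut, and the axes are right-handed (so a half turn about y gives the same grasp; the last joint's range is limited). The gripper opens to 85 mm and grips with 20 to 120 N. Pads are 22 mm wide; open, the fingers measure 114 mm over their backs; the gripper's body (76 mm by 85 mm) begins 54 mm behind the grasp point. The pads swing forward as they close: fully open they stand 13 mm farther back than shut.
Start: joints at [1.212, 0.238, -0.013, 1.319, 0, 1.571], TCP at [0.184, 0.492, 0.256] pointing down, gripper open.
Joint ranges: [-2.66, 2.66], [-1.03, 1.9], [-1.14, 1.46], [-1.82, 2.27], [-1.45, 1.34], [-3.14, 3.14]. Speed limits (rad/s): [2.22, 2.22, 2.79, 3.14, 3.14, 3.14].

INTERFACE

Orientations are given as a unit quaternion [x, y, z, w].
In Python, from workcell import get_obs, grab_frame, camera_model, r gives the robot as it stands. The module is installed in compiled form; this text tells all that it offers.
- The arm moves only by the tool move_arm, never from a script. Its argument "steps" is a list of rows, each an object with "travel": the shift along the tool's x, y, z in units of 50 mm (1.0 is 50 mm), a list of three; "spin": the turn about the tool's y in degrees. A call has 1 to 20 rows; each row shifts and turns the commanded pose from where the row before left it, along the tool's axes as they then stand; what a row does not reach is not made up. A row lasts 1/10 s, in which the tool goes at most 50 mm and 8.59 degrees, less where a joint would pass 70% of its speed; a pose out of reach is approached as far as the arm can. A call is refused whole if a number of a shift passes 1 or a number of a turn 8.59, either way. A call with a gripper value outside its range is refused whole. "jaw" is the closure, from 0 (fully open) to 1 (shut), set as the call begins (left out, the last holds). The fingers move at their own pace and stop on an object; "grip_force" is the grip in N (left out, the last holds). Time passes only in rows, so rows that do not move let the fingers close. It gives the time, the measured TCP pose, the force and the opening at its end, in the units of the state.
- get_obs(): the state, without advancing time (a new reading comes with each control period).
- grab_frame(name): name is "scene" or "top" or "wrist"; returns (picture, depth): 480x640x3 uint8, red, green, blue; 480x640 float32, m along the optical axis (not along the pixel's ray), 0 where there is no reading.
- camera_model(name): a dict with "fx", "fy", "cx", "cy" (pixels), "R" (3x3) and "t" (3): a world point X has camera coordinates R X + t. Camera axes: x right, y down, z forward; pixel columns grow to the right and rows downward; lengths in m; the calibration is good to about 2 mm. A picture is of the moment at which its call begins: read the wrist's pose just before it. camera_model takes no time and is no camera call; for the wrist camera it gives the pose at the moment of the call.
- r.close_job(): hands the job in, once; it reports no verdict.
The state is a dict: "time": time; "qpos": joint angles; "joint_vel": joint speeds; "effort": joint torques, N m; "tcp_pos": TCP position; "orientation": TCP orientation; "force": force on the tool from outside, world axes, zero at the start; "moment": the same for the moment, N m; "finger_gap": finger opening in m.
Only numpy, scipy, OpenCV 4.12 (cv2) and the standard library are available. Lean on these libraries where they do the work, as an engineer would, in place of code of your own. Each camera call takes 0.05 s, during which the arm holds its last target. There are 200 camera calls.

## Working session

There is one attempt and no reset: what is moved stays moved. The work goes in short steps, Python scripts to look and compute and a tool call to move; the robot and the scene stay as the last step left them, time stands still between calls to the robot, and variables do not carry over. Pictures are saved under pics/ and viewed, about 8 in all and at most 12, crops included, and the job is handed in when it is done.

Besides the shell and the picture viewer there is one more tool, called after "Emit:" by a JSON object that holds its "name" and its "arguments". move_arm: Moves the arm, as the interface text tells. Its arguments: {"type":"object","properties":{"steps":{"type":"array"},"jaw":{"type":"number"},"grip_force":{"type":"number"}},"required":["steps"]}

```bash
mkdir -p pics; cat > h.py <<'E'
import numpy as np, cv2
from workcell import get_obs, grab_frame, camera_model, r
def snap(n,tag):
    m=camera_model(n); im,d=grab_frame(n)
    np.savez(f'pics/{tag}.npz',im=im,d=d,**{k:m[k] for k in m})
    cv2.imwrite(f'pics/{tag}.png',im[:,:,::-1]); return im,d,m
def world(tag,u,v,k=1):
    f=np.load(f'pics/{tag}.npz'); w=f['d'][v-k:v+k+1,u-k:u+k+1]; z=np.median(w[w>0]) if (w>0).any() else 0
    c=np.array([(u-f['cx'])/f['fx'],(v-f['cy'])/f['fy'],1])*z
    return f['R'].T@(c-f['t'])
def ray(tag,u,v,h):
    f=np.load(f'pics/{tag}.npz'); o=-f['R'].T@f['t']; d=f['R'].T@np.array([(u-f['cx'])/f['fx'],(v-f['cy'])/f['fy'],1])
    return o+d*(h-o[2])/d[2]
E
python3 - <<'E'
from h import *
snap('scene','s0');snap('top','t0')
o=get_obs();print(o, r.tcp_to_tips)
for n in('scene','top'):
  m=camera_model(n);print(n,-m['R'].T@m['t'],m['fx'])
E
```

```text
{'time': 0.1, 'qpos': array([ 1.21201563e+00,  2.38741650e-01, -1.41763278e-02,  1.31918515e+00,
        3.50508113e-06,  1.57079744e+00]), 'joint_vel': array([-0.00029326,  0.00020422,  0.00052183, -0.00047551, -0.00065569,
        0.0019021 ]), 'effort': array([ 4.60590054e-04, -5.39722860e+01,  3.46998131e+01,  1.34504077e-02,
        5.16803129e-05,  1.22939696e-05]), 'tcp_pos': array([0.18422532, 0.49125534, 0.25572846]), 'orientation': array([ 0.69621376, -0.1262529 ,  0.12608558, -0.69530499]), 'force': array([0.47888252, 0.06250938, 0.24363172]), 'moment': array([ 0.04487163,  0.01991067, -0.04378924]), 'finger_gap': 0.08522630333571717} 0.025
scene [ 0.70684299 -0.54446007  0.86835612] 476.87770718311555
top [0.3791211  0.01082788 1.27176002] 590.7724364528793
```

View pics/t0.png

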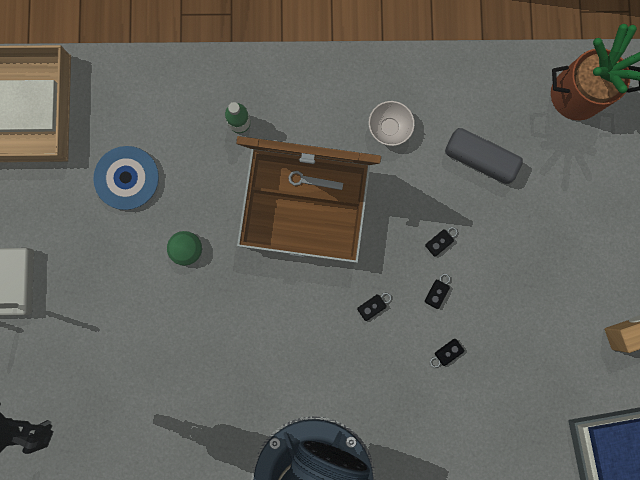

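View pics/s0.png

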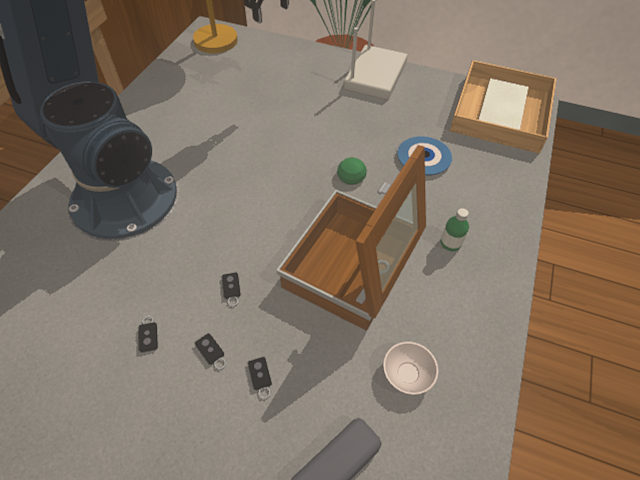

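The top picture shows four black fobs: A (440,242), B (438,293), C (374,307) and D (449,352). The base is at about (313,470). The case's rim front corners are at (239,246) and (358,262), and the lid stands up at the back. A looks farthest from the base, so I'll measure the distances and confirm with a crop.

```bash
python3 - <<'E'
from h import *
for n,p in dict(A=(440,242),B=(438,293),C=(374,307),D=(449,352)).items():
  q=ray('t0',*p,.014);print(n,q,np.hypot(*q[:2]),world('t0',*p))
f=np.load('pics/t0.npz');im=f['im']
a=cv2.resize(im[215:275,400:480,::-1],None,fx=5,fy=5,interpolation=cv2.INTER_CUBIC)
b=cv2.resize(im[130:275,225:390,::-1],None,fx=2.4,fy=2.4,interpolation=cv2.INTER_CUBIC)
o=np.zeros((max(len(a),len(b)),796,3),np.uint8);o[:len(a),:400]=a;o[:len(b),400:796]=b
cv2.imwrite('pics/c1.png',o)
E
```

```text
A [ 0.49147331 -0.28004606  0.014     ] 0.5656605073281424 [ 0.49141032 -0.279883    0.01470511]
B [ 0.3826441  -0.27182225  0.014     ] 0.469365362191925 [ 0.38263725 -0.27127266  0.01644559]
C [ 0.35516553 -0.13474442  0.014     ] 0.37986657567228943 [ 0.35518246 -0.13464158  0.01488862]
D [ 0.2586026  -0.29061865  0.014     ] 0.3890173576245392 [ 0.2585673  -0.29070696  0.01363153]
```

View pics/c1.png

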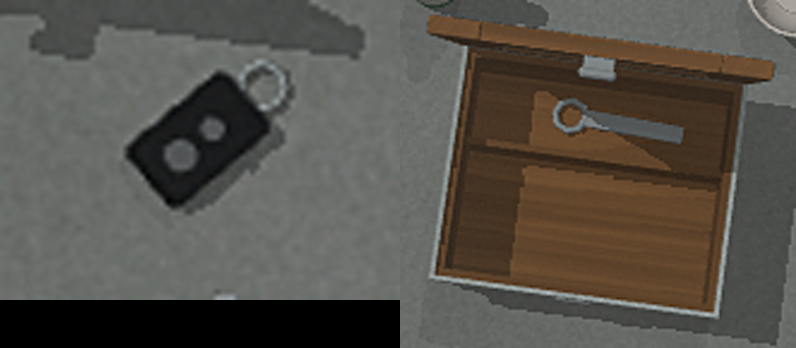

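Fob A is confirmed as the target. It is farthest from the base at 0.566 m, and the crop shows its ring at the upper right, with body corners at about (127,152), (178,208), (270,125) and (220,72). Next I'll compute the case pose, the lid angle and the fob grasp.

```bash
python3 - <<'E'
from h import *
from scipy.spatial.transform import Rotation as Ro
a=ray('t0',238,246,.07);b=ray('t0',357.5,262,.07);print('front corners',a,b,np.linalg.norm(a-b))
yv=(a-b)/np.linalg.norm(a-b);xv=np.array([yv[1],-yv[0],0]);yaw=np.arctan2(xv[1],xv[0])
f=np.load('pics/t0.npz')
for tag in('t0','s0'):
  f=np.load(f'pics/{tag}.npz');d=f['d'];v,u=np.indices(d.shape)
  P=np.stack([(u-f['cx'])/f['fx']*d,(v-f['cy'])/f['fy']*d,d],-1)[d>0]
  P=(P-f['t'])@f['R']
  c=(a+b)/2+xv*.1;c[2]=0
  L=np.stack([(P-c)@xv,(P-c)@yv,P[:,2]],1)
  rim=L[(abs(L[:,0])<.125)&(abs(L[:,1])<.14)&(L[:,2]>.06)&(L[:,2]<.085)&(L[:,0]<.09)]
  print(tag,'rim z',np.percentile(rim[:,2],[10,50,90]),'x',np.percentile(rim[:,0],[1,99]),'y',np.percentile(rim[:,1],[1,99]))
  lid=L[(abs(L[:,0])<.16)&(abs(L[:,1])<.135)&(L[:,2]>.11)]
  print('lid n',len(lid),lid.min(0),lid.max(0))
  # scene cam sees inner/outer face? fit line in x-z per frame
  if len(lid)>50:
    top=lid[lid[:,2]>np.percentile(lid[:,2],99)-.004];print('top edge',np.median(top,0),top[:,0].min(),top[:,0].max())
    q=lid[:,[0,2]]-lid[:,[0,2]].mean(0);w=np.linalg.svd(q,full_matrices=0)[2][0];print('lid ang',np.arctan2(abs(w[1]),-w[0]*np.sign(w[1])))
print('yaw',yaw,np.degrees(yaw),'c',c)
g=lambda x,y:ray('t0',400+x/5,215+y/5,.014)
k=[g(127,152),g(178,208),g(270,125),g(220,72)]
m=sum(k)/4;fx=(k[2]+k[3]-k[0]-k[1])/2;fy=(k[0]+k[3]-k[1]-k[2])/2
print('fob',m,'len',np.linalg.norm(fx),np.linalg.norm(fy),'yaw',np.degrees(np.arctan2(fx[1],fx[0])),np.degrees(np.arctan2(fy[1],fy[0])))
print('inner/floor',c+xv*-.0365)
o=get_obs();print(Ro.from_quat(o['orientation']).as_matrix().round(3))
E
```

```text
front corners [0.48391651 0.14618061 0.07      ] [ 0.44784364 -0.09686483  0.07      ] 0.2457078266911297
t0 rim z [0.06333965 0.06705197 0.07139098] x [-0.10075136  0.08607136] y [-0.12201139  0.12509077]
lid n 1500 [ 0.04363198 -0.12333457  0.1107606 ] [0.09786274 0.12588309 0.28433344]
top edge [ 0.06820384 -0.00316795  0.2800949 ] 0.04474177466166412 0.07346740108983138
lid ang 1.4011066435928479
s0 rim z [0.06266794 0.06631723 0.0699932 ] x [-0.09981738  0.08547996] y [-0.12331304  0.12570692]
lid n 5525 [ 0.04515088 -0.12523762  0.11001134] [0.11002154 0.12631874 0.28279251]
top edge [ 0.06776026 -0.01134054  0.27827357] 0.04638256626384238 0.0749379168274807
lid ang 1.3459095345293652
yaw -0.14734463271265344 -8.442225588340289 c [0.56479651 0.00997668 0.        ]
fob [ 0.48968787 -0.27946671  0.014     ] len 0.053686505604638744 0.03163794902495898 yaw -49.94306442095722 41.315279089348984
inner/floor [0.52869201 0.01533532 0.        ]
[[ 0.936 -0.     0.351]
 [-0.351 -0.001  0.936]
 [-0.    -1.    -0.001]]
```

Emit:
{"name": "move_arm", "arguments": {"steps": [{"travel":[0,0,0],"spin":7.2},{"travel":[0,0,0],"spin":7.2},{"travel":[0,0,0],"spin":7.2},{"travel":[0,0,0],"spin":7.2},{"travel":[0.58,0,-0.2],"spin":0},{"travel":[0.58,0,-0.2],"spin":0},{"travel":[0.58,0,-0.2],"spin":0},{"travel":[0.58,0,-0.2],"spin":0},{"travel":[0.58,0,-0.2],"spin":0},{"travel":[0.58,0,-0.2],"spin":0},{"travel":[0.58,0,-0.2],"spin":0},{"travel":[0.58,0,-0.2],"spin":0},{"travel":[0.58,0,-0.2],"spin":0},{"travel":[0.58,0,-0.2],"spin":0},{"travel":[0.58,0,-0.2],"spin":0},{"travel":[0.58,0,-0.2],"spin":0},{"travel":[0.58,0,-0.2],"spin":0},{"travel":[0.58,0,-0.2],"spin":0},{"travel":[0.58,0,-0.2],"spin":0},{"travel":[0.58,0,-0.2],"spin":0}], "jaw": 0}}

```text
time: 2.1
tcp_pos: [0.3652, 0.0339, 0.2562]
orientation: [0.643, -0.295, 0.295, -0.642]
force: [0.9, 0.7, 0.3]
finger_gap: 0.0854
```

Emit:
{"name": "move_arm", "arguments": {"steps": [{"travel":[0.58,0,-0.2],"spin":0},{"travel":[0.58,0,-0.2],"spin":0},{"travel":[0.58,0,-0.2],"spin":0},{"travel":[0.58,0,-0.2],"spin":0},{"travel":[0.58,0.3,-0.2],"spin":0},{"travel":[0.58,0.4,-0.2],"spin":0},{"travel":[0.58,0.4,-0.2],"spin":0},{"travel":[0.58,0.4,-0.2],"spin":0},{"travel":[0.58,0.3,-0.2],"spin":0},{"travel":[0.4,0,-0.1],"spin":0},{"travel":[0,0,0],"spin":0}]}}

```text
time: 3.2
tcp_pos: [0.4767, -0.2418, 0.1652]
orientation: [0.642, -0.296, 0.296, -0.642]
force: [0.1, -0.4, -0.0]
finger_gap: 0.085
```

```bash
python3 - <<'E'
from h import *
from scipy.spatial.transform import Rotation as Ro
snap('wrist','w1');o=get_obs();print(o['time'],o['tcp_pos'],Ro.from_quat(o['orientation']).as_matrix().round(3),o['qpos'].round(2),o['force'])
E
```

```text
3.25 [ 0.47601479 -0.24057715  0.16551612] [[ 0.65  -0.001  0.76 ]
 [-0.76   0.001  0.65 ]
 [-0.001 -1.    -0.001]] [-0.47  0.3  -0.17  1.11  0.    0.39] [-0.07082811  0.38917328 -0.07891401]
```

View pics/w1.png

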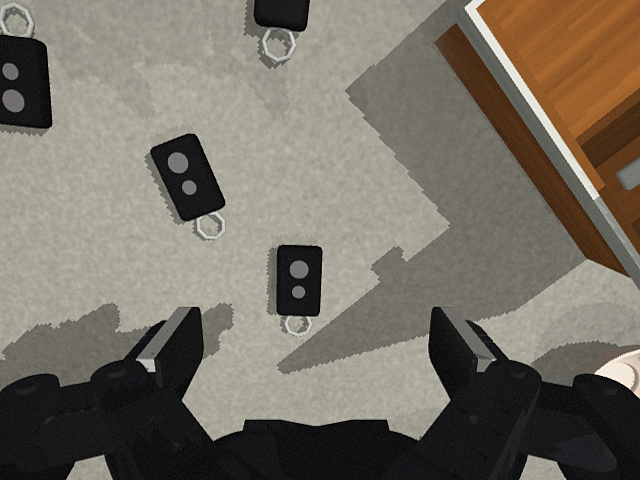

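The wrist picture shows the target fob alone between the jaws. Its body spans about (277,246) to (321,316), the ring is at (298,325), and it is well aligned with the jaws.

```bash
python3 - <<'E'
from h import *
from scipy.spatial.transform import Rotation as Ro
p=ray('w1',299.5,281,.014);print(p,world('w1',300,300),world('w1',290,285))
print(np.linalg.norm(ray('w1',299.5,246,.014)-ray('w1',299.5,316,.014)),np.linalg.norm(ray('w1',277,281,.014)-ray('w1',321.5,281,.014)))
o=get_obs();R=Ro.from_quat(o['orientation']).as_matrix()
print((R.T@(p-o['tcp_pos']))/.05)
E
```

```text
[ 0.4897385  -0.27558217  0.014     ] [ 0.50007016 -0.28736713  0.01344937] [ 0.4865334  -0.28296154  0.01322619]
0.056058141479283195 0.03335634258604477
[ 0.7142121   3.02954984 -0.2450697 ]
```

Emit:
{"name": "move_arm", "arguments": {"steps": [{"travel":[0.36,0,-0.13],"spin":0},{"travel":[0.35,0.2,-0.12],"spin":0},{"travel":[0,0.5,0],"spin":0},{"travel":[0,0.6,0],"spin":0},{"travel":[0,0.6,0],"spin":0},{"travel":[0,0.5,0],"spin":0},{"travel":[0,0.3,0],"spin":0},{"travel":[0,0.12,0],"spin":0},{"travel":[0,0,0],"spin":0},{"travel":[0,0,0],"spin":0}]}}

```text
time: 4.25
tcp_pos: [0.4901, -0.2751, 0.0259]
orientation: [0.643, -0.295, 0.295, -0.642]
force: [0.1, -0.2, 0.4]
finger_gap: 0.0853
```

Emit:
{"name": "move_arm", "arguments": {"steps": [{"travel":[0,0,0],"spin":0},{"travel":[0,0,0],"spin":0},{"travel":[0,0,0],"spin":0},{"travel":[0,0,0],"spin":0},{"travel":[0,0,0],"spin":0},{"travel":[0,0,0],"spin":0},{"travel":[0,0,0],"spin":0},{"travel":[0,0,0],"spin":0}], "jaw": 1, "grip_force": 30}}

```text
time: 5.05
tcp_pos: [0.4899, -0.2751, 0.0259]
orientation: [0.643, -0.295, 0.296, -0.642]
force: [-0.9, 0.5, 6.4]
finger_gap: 0.033
```

Emit:
{"name": "move_arm", "arguments": {"steps": [{"travel":[0,-0.1,0],"spin":0},{"travel":[0,-0.3,0],"spin":0},{"travel":[0,-0.5,0],"spin":0},{"travel":[0,-0.6,0],"spin":0},{"travel":[0,-0.6,0],"spin":0},{"travel":[-0.2,-0.3,0.21],"spin":0},{"travel":[-0.42,0,0.44],"spin":0},{"travel":[-0.42,0,0.44],"spin":0},{"travel":[-0.42,0,0.44],"spin":0},{"travel":[-0.42,0,0.44],"spin":0},{"travel":[-0.42,0,0.44],"spin":0},{"travel":[-0.42,0,0.44],"spin":0},{"travel":[-0.42,0,0.44],"spin":0},{"travel":[-0.42,0,0.44],"spin":0},{"travel":[-0.42,0,0.44],"spin":0},{"travel":[-0.06,0,0.08],"spin":-4},{"travel":[0,0,0],"spin":-8},{"travel":[0,0,0],"spin":-8},{"travel":[0,0,0],"spin":-8},{"travel":[0,0,0],"spin":-8}]}}

```text
time: 7.05
tcp_pos: [0.5192, 0.0169, 0.1454]
orientation: [0.703, -0.08, 0.08, -0.703]
force: [-0.1, 0.5, -0.8]
finger_gap: 0.0331
```

Emit:
{"name": "move_arm", "arguments": {"steps": [{"travel":[0,0,0],"spin":-5},{"travel":[0,0,0],"spin":0},{"travel":[0,0,0],"spin":0}]}}

```text
time: 7.35
tcp_pos: [0.5193, 0.0167, 0.1454]
orientation: [0.705, -0.053, 0.052, -0.705]
force: [-0.7, 0.3, -0.6]
finger_gap: 0.0332
```

```bash
python3 - <<'E'
from h import *
from scipy.spatial.transform import Rotation as Ro
snap('wrist','w2');o=get_obs();print(o['time'],o['tcp_pos'],Ro.from_quat(o['orientation']).as_matrix().round(3),o['qpos'].round(2),o['force'],o['finger_gap'])
E
```

```text
7.4 [0.51933003 0.01671258 0.14536918] [[ 0.989 -0.     0.148]
 [-0.148 -0.     0.989]
 [-0.    -1.    -0.   ]] [ 0.03  0.29 -0.23  1.04 -0.    0.18] [-0.59840536  0.28044587 -0.17681771] 0.03319107360141681
```

View pics/w2.png

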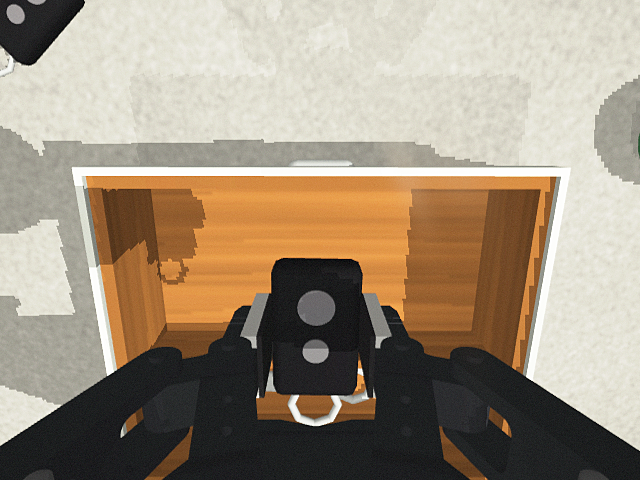

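The fob is held between the jaws at about (317,327) with its ring at (315,405). The front compartment is below it, and the case's front rim corners are at (75,168) and (570,168). Everything is square to the case, so I'll lower the fob.

Emit:
{"name": "move_arm", "arguments": {"steps": [{"travel":[0,0.3,0],"spin":0},{"travel":[0,0.4,0],"spin":0},{"travel":[0,0.4,0],"spin":0},{"travel":[0,0.4,0],"spin":0},{"travel":[0,0.3,0],"spin":0},{"travel":[0,0.2,0],"spin":0},{"travel":[0,0.15,0],"spin":0},{"travel":[0,0.02,0],"spin":0},{"travel":[0,0,0],"spin":0},{"travel":[0,0,0],"spin":0}]}}

```text
time: 8.4
tcp_pos: [0.5199, 0.0168, 0.0374]
orientation: [0.705, -0.051, 0.052, -0.705]
force: [0.6, -0.3, -1.3]
finger_gap: 0.033
```

```bash
python3 - <<'E'
from h import *
c=np.array([0.56479651,0.00997668]);y=-0.14734463;xv=np.array([np.cos(y),np.sin(y)]);yv=np.array([-xv[1],xv[0]])
for u in(75,570):
  p=ray('w2',u,168,.07)[:2]-c;print(p@xv,p@yv)
p=world('w2',400,171);print(p)
p=world('w2',200,171);print(p)
o=get_obs();p=o['tcp_pos'][:2]-c;print(p@xv,p@yv,o['tcp_pos'],o['force'])
E
```

```text
-0.1007213752764097 -0.11867529794723475
-0.10064339561763952 0.12654509480566775
[0.47294637 0.06653148 0.06944235]
[ 0.45833168 -0.0322054   0.06860044]
-0.045440183317748975 0.00011072574795778701 [0.51986495 0.01675737 0.03742442] [ 0.58225172 -0.3129898  -1.26432722]
```

Emit:
{"name": "move_arm", "arguments": {"steps": [{"travel":[0,0.04,0],"spin":0},{"travel":[0,0,0],"spin":0}]}}

```text
time: 8.6
tcp_pos: [0.5195, 0.0167, 0.035]
orientation: [0.705, -0.051, 0.052, -0.705]
force: [-0.2, -0.0, -0.7]
finger_gap: 0.0332
```

Emit:
{"name": "move_arm", "arguments": {"steps": [{"travel":[0,0,0],"spin":0},{"travel":[0,0,0],"spin":0},{"travel":[0,0,0],"spin":0},{"travel":[0,0,0],"spin":0},{"travel":[0,0,0],"spin":0},{"travel":[0,0,0],"spin":0}], "jaw": 0.3}}

```text
time: 9.2
tcp_pos: [0.5194, 0.0167, 0.0348]
orientation: [0.705, -0.052, 0.052, -0.705]
force: [-0.4, -0.1, -0.0]
finger_gap: 0.0596
```

Emit:
{"name": "move_arm", "arguments": {"steps": [{"travel":[0,-0.2,0],"spin":0},{"travel":[0,-0.4,0],"spin":0},{"travel":[0,-0.6,0],"spin":0},{"travel":[0,-0.6,0],"spin":0},{"travel":[-0.3,-0.6,0],"spin":0},{"travel":[-0.5,-0.3,0],"spin":0},{"travel":[0,0,0],"spin":0}]}}

```text
time: 9.9
tcp_pos: [0.4785, 0.0228, 0.1727]
orientation: [-0.705, 0.051, -0.052, 0.705]
force: [0.4, -1.1, 0.1]
finger_gap: 0.0601
```

```bash
python3 - <<'E'
from h import *
snap('wrist','w3');snap('scene','s3');o=get_obs();print(o['time'],o['tcp_pos'],o['finger_gap'],o['force'])
E
```

```text
10.0 [0.48007458 0.02261151 0.17074342] 0.05951484977957996 [ 1.24045793  0.23188621 -0.67657453]
```

View pics/w3.png

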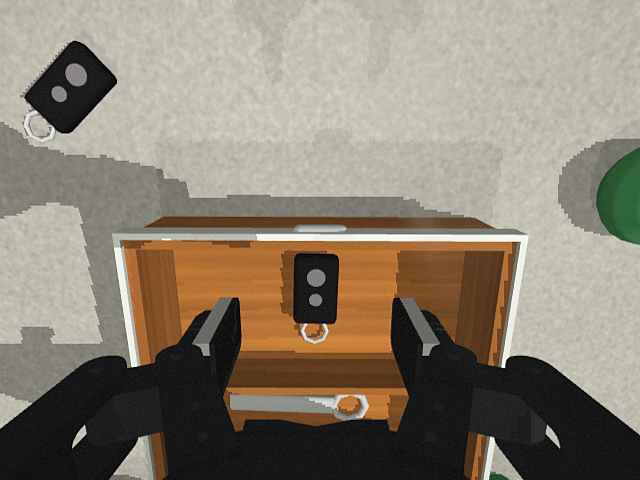

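View pics/s3.png

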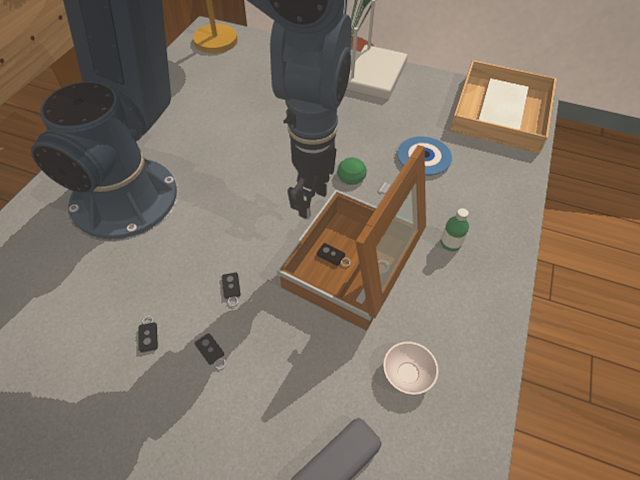

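The fob lies in the front compartment at about (316,288), released, with its ring at (315,331). The opener, at (300,405), is undisturbed, and the lid is still up. Next I'll shut the jaws and go up and over behind the lid.

Emit:
{"name": "move_arm", "arguments": {"steps": [{"travel":[0,-0.5,0],"spin":0},{"travel":[0,-0.7,0],"spin":0},{"travel":[0,-0.7,0],"spin":0},{"travel":[0,-0.7,0],"spin":0},{"travel":[0,-0.7,0],"spin":0},{"travel":[0,-0.5,0],"spin":0},{"travel":[0.2,0,0],"spin":0},{"travel":[0.5,0,0],"spin":0},{"travel":[0.6,0,0],"spin":0},{"travel":[0.6,0,0],"spin":0},{"travel":[0.6,0,0],"spin":0},{"travel":[0.6,0,0],"spin":0},{"travel":[0.5,0,0],"spin":0},{"travel":[0.3,0,0],"spin":0},{"travel":[0,0,0],"spin":0},{"travel":[0,0,0],"spin":0}], "jaw": 1}}

```text
time: 11.6
tcp_pos: [0.673, -0.0059, 0.3578]
orientation: [0.705, -0.053, 0.051, -0.705]
force: [0.6, -0.1, 0.7]
finger_gap: -0.0002
```

```bash
cat >> h.py <<'E'
C=np.array([0.56479651,0.00997668]);Y=-0.14734463;XV=np.array([np.cos(Y),np.sin(Y)]);YV=np.array([-XV[1],XV[0]])
def st():
    o=get_obs();p=o['tcp_pos'][:2]-C;F=o['force']
    print('t',round(o['time'],2),'case x,y,z mm',(p@XV*1e3).round(1),(p@YV*1e3).round(1),(o['tcp_pos'][2]*1e3).round(1),'Fx,Fz',(F[:2]@XV).round(2),F[2].round(2),'gap',o['finger_gap'].round(4))
E
python3 - <<'E'
from h import *
st();print(r.tcp_to_tips)
snap('scene','s4');st();o=get_obs();print(o['qpos'].round(2),o['orientation'].round(3))
E
```

```text
Traceback (most recent call last):
  File "h.py", line 17, in st
    print('t',round(o['time'],2),'case x,y,z mm',(p@XV*1e3).round(1),(p@YV*1e3).round(1),(o['tcp_pos'][2]*1e3).round(1),'Fx,Fz',(F[:2]@XV).round(2),F[2].round(2),'gap',o['finger_gap'].round(4))
                                                                                                                                                                        ^^^^^^^^^^^^^^^^^^^^^
AttributeError: 'float' object has no attribute 'round'
```

Emit:
{"name": "move_arm", "arguments": {"steps": [{"travel":[0,0.3,0],"spin":0},{"travel":[0,0.4,0],"spin":0},{"travel":[0,0.4,0],"spin":0},{"travel":[0,0.26,0],"spin":0},{"travel":[0,0,0],"spin":0},{"travel":[0,0,0],"spin":0}]}}

```text
time: 12.2
tcp_pos: [0.6722, -0.0057, 0.2925]
orientation: [0.705, -0.051, 0.052, -0.705]
force: [0.2, 0.5, 0.5]
finger_gap: -0.0
```

```bash
sed -i "s/o\['finger_gap'\].round(4)/round(o['finger_gap'],4)/" h.py
python3 - <<'E'
from h import *
st();print(r.tcp_to_tips)
f,d,m=snap('scene','s4');st()
cv2.imwrite('pics/s4c.png',cv2.resize(f[60:340,220:560,::-1],None,fx=2,fy=2))
E
```

```text
t 12.2 case x,y,z mm 108.5 0.3 292.5 Fx,Fz 0.15 0.48 gap -0.0
0.025
t 12.25 case x,y,z mm 108.9 0.3 292.9 Fx,Fz -0.42 0.54 gap 0.0004
```

View pics/s4c.png

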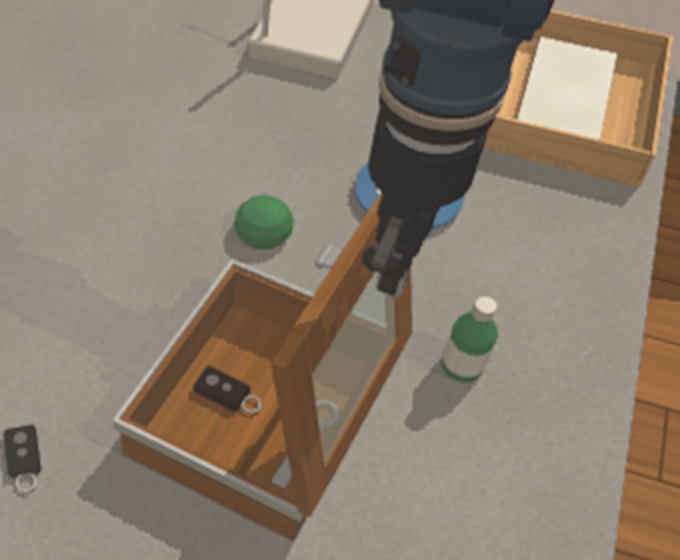

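```bash
python3 - <<'E'
import numpy as np
P=lambda t,r=198:np.array([100-r*np.cos(t)+14*np.sin(t)+11,70+r*np.sin(t)+14*np.cos(t)+25])
T=[1.38,1.2,1.0,.8,.6,.4,.2,.1,.05,.035,0]
for a,b in zip(T,T[1:]):
  d=(P(b)-P(a))/50;print(a,b,P(b).round(1),'total x,y units',d[0].round(3),-d[1].round(3))
E
```

```text
1.38 1.2 [ 52.3 284.6] total x,y units -0.698 0.149
1.2 1.0 [ 15.8 269.2] total x,y units -0.73 0.309
1.0 0.8 [-16.9 246.8] total x,y units -0.654 0.448
0.8 0.6 [-44.5 218.4] total x,y units -0.552 0.569
0.6 0.4 [-65.9 185. ] total x,y units -0.428 0.667
0.4 0.2 [-80.3 148.1] total x,y units -0.287 0.739
0.2 0.1 [-84.6 128.7] total x,y units -0.087 0.387
0.1 0.05 [-86.1 118.9] total x,y units -0.029 0.196
0.05 0.035 [-86.4 115.9] total x,y units -0.007 0.059
0.035 0 [-87. 109.] total x,y units -0.012 0.138
```

Emit:
{"name": "move_arm", "arguments": {"steps": [{"travel":[-0.06,0,0],"spin":0},{"travel":[-0.06,0,0],"spin":0},{"travel":[-0.06,0,0],"spin":0},{"travel":[-0.06,0,0],"spin":0},{"travel":[-0.06,0,0],"spin":0},{"travel":[-0.04,0,0],"spin":0},{"travel":[-0.04,0,0],"spin":0},{"travel":[-0.05,0,0],"spin":0},{"travel":[-0.06,0.01,0],"spin":0},{"travel":[-0.06,0.01,0],"spin":0},{"travel":[-0.06,0.01,0],"spin":0},{"travel":[-0.06,0.01,0],"spin":0}]}}

```text
time: 13.45
tcp_pos: [0.6404, -0.001, 0.2901]
orientation: [0.705, -0.051, 0.052, -0.705]
force: [5.2, -1.1, 0.1]
finger_gap: -0.0001
```

```bash
python3 -c "
from h import *
st()"
```

```text
t 13.45 case x,y,z mm 76.4 0.2 290.1 Fx,Fz 5.33 0.11 gap -0.0001
```

Emit:
{"name": "move_arm", "arguments": {"steps": [{"travel":[-0.07,0.016,0],"spin":0},{"travel":[-0.07,0.016,0],"spin":0},{"travel":[-0.07,0.016,0],"spin":0},{"travel":[-0.07,0.016,0],"spin":0},{"travel":[-0.07,0.016,0],"spin":0},{"travel":[-0.07,0.016,0],"spin":0},{"travel":[-0.07,0.016,0],"spin":0}]}}

```text
time: 14.15
tcp_pos: [0.6156, 0.0027, 0.2841]
orientation: [0.705, -0.051, 0.052, -0.705]
force: [5.5, -0.4, -0.6]
finger_gap: -0.0004
```

Emit:
{"name": "move_arm", "arguments": {"steps": [{"travel":[-0.073,0.031,0],"spin":0},{"travel":[-0.073,0.031,0],"spin":0},{"travel":[-0.073,0.031,0],"spin":0},{"travel":[-0.073,0.031,0],"spin":0},{"travel":[-0.073,0.031,0],"spin":0},{"travel":[-0.073,0.031,0],"spin":0},{"travel":[-0.073,0.031,0],"spin":0},{"travel":[-0.073,0.031,0],"spin":0},{"travel":[-0.073,0.031,0],"spin":0},{"travel":[-0.073,0.031,0],"spin":0}]}}

```text
time: 15.15
tcp_pos: [0.579, 0.0079, 0.2683]
orientation: [0.705, -0.052, 0.051, -0.705]
force: [4.5, 0.2, 0.0]
finger_gap: -0.0002
```

```bash
python3 -c "
from h import *
st()"
```

```text
t 15.15 case x,y,z mm 14.3 0.1 268.3 Fx,Fz 4.39 0.03 gap -0.0002
```

Emit:
{"name": "move_arm", "arguments": {"steps": [{"travel":[-0.065,0.045,0],"spin":0},{"travel":[-0.065,0.045,0],"spin":0},{"travel":[-0.065,0.045,0],"spin":0},{"travel":[-0.065,0.045,0],"spin":0},{"travel":[-0.065,0.045,0],"spin":0},{"travel":[-0.065,0.045,0],"spin":0},{"travel":[-0.065,0.045,0],"spin":0},{"travel":[-0.065,0.045,0],"spin":0},{"travel":[-0.065,0.045,0],"spin":0},{"travel":[-0.065,0.045,0],"spin":0}]}}

```text
time: 16.15
tcp_pos: [0.547, 0.0126, 0.2458]
orientation: [0.705, -0.052, 0.052, -0.705]
force: [2.8, -0.0, -0.4]
finger_gap: 0.0003
```

Emit:
{"name": "move_arm", "arguments": {"steps": [{"travel":[-0.055,0.057,0],"spin":0},{"travel":[-0.055,0.057,0],"spin":0},{"travel":[-0.055,0.057,0],"spin":0},{"travel":[-0.055,0.057,0],"spin":0},{"travel":[-0.055,0.057,0],"spin":0},{"travel":[-0.055,0.057,0],"spin":0},{"travel":[-0.055,0.057,0],"spin":0},{"travel":[-0.055,0.057,0],"spin":0},{"travel":[-0.055,0.057,0],"spin":0},{"travel":[-0.055,0.057,0],"spin":0}]}}

```text
time: 17.15
tcp_pos: [0.5199, 0.0166, 0.2174]
orientation: [0.705, -0.051, 0.052, -0.705]
force: [2.6, -0.2, 1.2]
finger_gap: -0.0003
```

```bash
python3 -c "
from h import *
st()"
```

```text
t 17.15 case x,y,z mm -45.4 0.0 217.4 Fx,Fz 2.6 1.24 gap -0.0003
```

Emit:
{"name": "move_arm", "arguments": {"steps": [{"travel":[-0.043,0.067,0],"spin":0},{"travel":[-0.043,0.067,0],"spin":0},{"travel":[-0.043,0.067,0],"spin":0},{"travel":[-0.043,0.067,0],"spin":0},{"travel":[-0.043,0.067,0],"spin":0},{"travel":[-0.043,0.067,0],"spin":0},{"travel":[-0.043,0.067,0],"spin":0},{"travel":[-0.043,0.067,0],"spin":0},{"travel":[-0.043,0.067,0],"spin":0},{"travel":[-0.043,0.067,0],"spin":0}]}}

```text
time: 18.15
tcp_pos: [0.4988, 0.0198, 0.184]
orientation: [0.705, -0.051, 0.052, -0.705]
force: [1.9, -0.0, 1.7]
finger_gap: -0.0
```

Emit:
{"name": "move_arm", "arguments": {"steps": [{"travel":[-0.029,0.074,0],"spin":0},{"travel":[-0.029,0.074,0],"spin":0},{"travel":[-0.029,0.074,0],"spin":0},{"travel":[-0.029,0.074,0],"spin":0},{"travel":[-0.029,0.074,0],"spin":0},{"travel":[-0.029,0.074,0],"spin":0},{"travel":[-0.029,0.074,0],"spin":0},{"travel":[-0.029,0.074,0],"spin":0},{"travel":[-0.029,0.074,0],"spin":0},{"travel":[-0.029,0.074,0],"spin":0}]}}

```text
time: 19.15
tcp_pos: [0.4845, 0.0219, 0.147]
orientation: [0.705, -0.051, 0.052, -0.705]
force: [1.4, 0.5, 1.3]
finger_gap: -0.0
```

```bash
python3 -c "
from h import *
st()"
```

```text
t 19.15 case x,y,z mm -81.1 -0.0 147.0 Fx,Fz 1.34 1.25 gap -0.0
```

Emit:
{"name": "move_arm", "arguments": {"steps": [{"travel":[-0.008,0.05,0],"spin":0},{"travel":[-0.008,0.05,0],"spin":0},{"travel":[-0.008,0.05,0],"spin":0},{"travel":[-0.008,0.05,0],"spin":0},{"travel":[-0.008,0.05,0],"spin":0},{"travel":[-0.008,0.05,0],"spin":0},{"travel":[-0.008,0.04,0],"spin":0},{"travel":[-0.008,0.03,0],"spin":0},{"travel":[-0.008,0.02,0],"spin":0},{"travel":[0,0.02,0],"spin":0}]}}

```text
time: 20.15
tcp_pos: [0.4807, 0.0224, 0.1267]
orientation: [0.705, -0.051, 0.052, -0.705]
force: [-0.5, 0.1, 0.4]
finger_gap: 0.0
```

Emit:
{"name": "move_arm", "arguments": {"steps": [{"travel":[-0.002,0.02,0],"spin":0},{"travel":[-0.002,0.02,0],"spin":0},{"travel":[-0.002,0.02,0],"spin":0},{"travel":[-0.002,0.02,0],"spin":0},{"travel":[-0.002,0.02,0],"spin":0}]}}

```text
time: 20.65
tcp_pos: [0.4802, 0.0225, 0.1216]
orientation: [0.705, -0.052, 0.051, -0.705]
force: [0.0, 0.1, 1.1]
finger_gap: -0.0
```

```bash
python3 -c "
from h import *
st()"
```

```text
t 20.65 case x,y,z mm -85.5 -0.0 121.6 Fx,Fz 0.01 1.1 gap -0.0
```

Emit:
{"name": "move_arm", "arguments": {"steps": [{"travel":[0,0.01,0],"spin":0},{"travel":[0,0.01,0],"spin":0},{"travel":[0,0.01,0],"spin":0}]}}

```text
time: 20.95
tcp_pos: [0.4802, 0.0225, 0.1202]
orientation: [0.705, -0.052, 0.052, -0.705]
force: [-0.5, -0.1, 0.2]
finger_gap: 0.0001
```

Emit:
{"name": "move_arm", "arguments": {"steps": [{"travel":[0,0.01,0],"spin":0},{"travel":[0,0.01,0],"spin":0},{"travel":[0,0.01,0],"spin":0}]}}

```text
time: 21.25
tcp_pos: [0.4802, 0.0225, 0.1187]
orientation: [0.705, -0.052, 0.052, -0.705]
force: [-0.2, 1.2, 0.5]
finger_gap: 0.0003
```

Emit:
{"name": "move_arm", "arguments": {"steps": [{"travel":[0,0.01,0],"spin":0},{"travel":[0,0.01,0],"spin":0}]}}

```text
time: 21.45
tcp_pos: [0.4802, 0.0225, 0.1176]
orientation: [0.705, -0.052, 0.051, -0.705]
force: [0.1, -0.2, 0.7]
finger_gap: -0.0001
```

Emit:
{"name": "move_arm", "arguments": {"steps": [{"travel":[0,0.01,0],"spin":0},{"travel":[0,0.01,0],"spin":0}]}}

```text
time: 21.65
tcp_pos: [0.4802, 0.0225, 0.1167]
orientation: [0.705, -0.052, 0.052, -0.705]
force: [-0.6, -0.4, 0.6]
finger_gap: 0.0004
```

Emit:
{"name": "move_arm", "arguments": {"steps": [{"travel":[0,0.01,0],"spin":0},{"travel":[0,0.01,0],"spin":0}]}}

```text
time: 21.85
tcp_pos: [0.4802, 0.0225, 0.1157]
orientation: [0.705, -0.052, 0.051, -0.705]
force: [-0.2, 0.0, 0.2]
finger_gap: 0.0
```

Emit:
{"name": "move_arm", "arguments": {"steps": [{"travel":[0,0.01,0],"spin":0},{"travel":[0,0.01,0],"spin":0}]}}

```text
time: 22.05
tcp_pos: [0.4802, 0.0225, 0.1147]
orientation: [0.705, -0.052, 0.051, -0.705]
force: [-1.2, 0.1, 3.6]
finger_gap: 0.0
```

Emit:
{"name": "move_arm", "arguments": {"steps": [{"travel":[0,0.01,0],"spin":0},{"travel":[0,0.01,0],"spin":0}]}}

```text
time: 22.25
tcp_pos: [0.4801, 0.0225, 0.114]
orientation: [0.705, -0.051, 0.052, -0.705]
force: [-2.8, 0.1, 6.1]
finger_gap: -0.0003
```

Emit:
{"name": "move_arm", "arguments": {"steps": [{"travel":[0,0.01,0],"spin":0}]}}

```text
time: 22.35
tcp_pos: [0.4801, 0.0225, 0.1135]
orientation: [0.705, -0.052, 0.052, -0.705]
force: [-2.2, 0.2, 4.4]
finger_gap: 0.0
```

Emit:
{"name": "move_arm", "arguments": {"steps": [{"travel":[0,0.01,0],"spin":0}]}}

```text
time: 22.45
tcp_pos: [0.48, 0.0225, 0.1129]
orientation: [0.705, -0.052, 0.051, -0.705]
force: [-2.1, 0.0, 3.8]
finger_gap: -0.0001
```

Emit:
{"name": "move_arm", "arguments": {"steps": [{"travel":[0,0.01,0],"spin":0},{"travel":[0,0.01,0],"spin":0}]}}

```text
time: 22.65
tcp_pos: [0.48, 0.0225, 0.1116]
orientation: [0.705, -0.052, 0.051, -0.705]
force: [-2.6, 0.2, 2.9]
finger_gap: 0.0001
```

Emit:
{"name": "move_arm", "arguments": {"steps": [{"travel":[0,0.01,0],"spin":0},{"travel":[0,0.01,0],"spin":0}]}}

```text
time: 22.85
tcp_pos: [0.4803, 0.0225, 0.1106]
orientation: [0.705, -0.052, 0.052, -0.705]
force: [-1.6, 0.9, 1.6]
finger_gap: -0.0002
```

Emit:
{"name": "move_arm", "arguments": {"steps": [{"travel":[0,0.01,0],"spin":0}]}}

```text
time: 22.95
tcp_pos: [0.4804, 0.0225, 0.1101]
orientation: [0.705, -0.051, 0.052, -0.705]
force: [-0.8, 0.3, 1.0]
finger_gap: -0.0001
```

Emit:
{"name": "move_arm", "arguments": {"steps": [{"travel":[0,0.01,0],"spin":0}]}}

```text
time: 23.05
tcp_pos: [0.4804, 0.0225, 0.1096]
orientation: [0.705, -0.051, 0.052, -0.705]
force: [-0.5, 0.9, 0.3]
finger_gap: 0.0005
```

Emit:
{"name": "move_arm", "arguments": {"steps": [{"travel":[0,0.01,0],"spin":0}]}}

```text
time: 23.15
tcp_pos: [0.4804, 0.0225, 0.1091]
orientation: [0.705, -0.051, 0.052, -0.705]
force: [-0.4, 0.2, 0.9]
finger_gap: 0.0002
```

Emit:
{"name": "move_arm", "arguments": {"steps": [{"travel":[0,0.01,0],"spin":0}]}}

```text
time: 23.25
tcp_pos: [0.4804, 0.0225, 0.1087]
orientation: [0.705, -0.051, 0.052, -0.705]
force: [-2.3, -0.1, 7.2]
finger_gap: 0.0002
```

Emit:
{"name": "move_arm", "arguments": {"steps": [{"travel":[0,0.01,0],"spin":0}]}}

```text
time: 23.35
tcp_pos: [0.4804, 0.0225, 0.1086]
orientation: [0.705, -0.051, 0.052, -0.705]
force: [-3.3, -0.7, 11.8]
finger_gap: -0.0001
```

Emit:
{"name": "move_arm", "arguments": {"steps": [{"travel":[0,0.008,0],"spin":0}]}}

```text
time: 23.45
tcp_pos: [0.4805, 0.0225, 0.1086]
orientation: [0.705, -0.051, 0.052, -0.705]
force: [-5.2, -0.7, 16.2]
finger_gap: 0.0003
```

Emit:
{"name": "move_arm", "arguments": {"steps": [{"travel":[0,0.006,0],"spin":0}]}}

```text
time: 23.55
tcp_pos: [0.4804, 0.0225, 0.1086]
orientation: [-0.705, 0.051, -0.052, 0.705]
force: [-5.5, -1.7, 18.0]
finger_gap: 0.0001
```

Emit:
{"name": "move_arm", "arguments": {"steps": [{"travel":[0,-0.007,0],"spin":0}]}}

```text
time: 23.65
tcp_pos: [0.4804, 0.0225, 0.1087]
orientation: [0.705, -0.051, 0.052, -0.705]
force: [-2.6, -0.0, 6.8]
finger_gap: -0.0
```

Emit:
{"name": "move_arm", "arguments": {"steps": [{"travel":[0,0,0],"spin":0},{"travel":[0,0,0],"spin":0}]}}

```text
time: 23.85
tcp_pos: [0.4804, 0.0225, 0.1087]
orientation: [0.705, -0.051, 0.052, -0.705]
force: [-2.2, -0.4, 11.0]
finger_gap: 0.0
```

Emit:
{"name": "move_arm", "arguments": {"steps": [{"travel":[0,0.004,0],"spin":0}]}}

```text
time: 23.95
tcp_pos: [0.4804, 0.0225, 0.1086]
orientation: [0.705, -0.051, 0.052, -0.705]
force: [-4.7, 0.3, 15.7]
finger_gap: 0.0002
```

Emit:
{"name": "move_arm", "arguments": {"steps": [{"travel":[0,0,0],"spin":0},{"travel":[0,0,0],"spin":0}]}}

```text
time: 24.15
tcp_pos: [0.4804, 0.0225, 0.1086]
orientation: [0.705, -0.051, 0.052, -0.705]
force: [-3.4, -0.4, 13.8]
finger_gap: 0.0004
```

Total force is steady at about 14 to 15 N, so I'll hold it.

Emit:
{"name": "move_arm", "arguments": {"steps": [{"travel":[0,0,0],"spin":0},{"travel":[0,0,0],"spin":0},{"travel":[0,0,0],"spin":0},{"travel":[0,0,0],"spin":0}]}}

```text
time: 24.55
tcp_pos: [0.4804, 0.0225, 0.1086]
orientation: [0.705, -0.051, 0.052, -0.705]
force: [-3.9, -0.2, 12.1]
finger_gap: -0.0002
```

Emit:
{"name": "move_arm", "arguments": {"steps": [{"travel":[0,0,0],"spin":0},{"travel":[0,0,0],"spin":0},{"travel":[0,0,0],"spin":0},{"travel":[0,0,0],"spin":0}]}}

```text
time: 24.95
tcp_pos: [0.4804, 0.0225, 0.1086]
orientation: [-0.705, 0.051, -0.052, 0.705]
force: [-3.9, -0.4, 12.4]
finger_gap: -0.0
```

Emit:
{"name": "move_arm", "arguments": {"steps": [{"travel":[0,0,0],"spin":0},{"travel":[0,0,0],"spin":0},{"travel":[0,0,0],"spin":0},{"travel":[0,0,0],"spin":0}]}}

```text
time: 25.35
tcp_pos: [0.4804, 0.0225, 0.1087]
orientation: [-0.705, 0.051, -0.052, 0.705]
force: [-3.1, -0.0, 12.8]
finger_gap: 0.0002
```

Emit:
{"name": "move_arm", "arguments": {"steps": [{"travel":[0,0.002,0],"spin":0},{"travel":[0,0,0],"spin":0},{"travel":[0,0,0],"spin":0}]}}

```text
time: 25.65
tcp_pos: [0.4804, 0.0225, 0.1086]
orientation: [-0.705, 0.051, -0.052, 0.705]
force: [-4.1, -0.4, 14.2]
finger_gap: 0.0001
```

Emit:
{"name": "move_arm", "arguments": {"steps": [{"travel":[0,0,0],"spin":0},{"travel":[0,0,0],"spin":0},{"travel":[0,0,0],"spin":0},{"travel":[0,0,0],"spin":0},{"travel":[0,0,0],"spin":0}]}}

```text
time: 26.15
tcp_pos: [0.4804, 0.0225, 0.1086]
orientation: [0.705, -0.051, 0.052, -0.705]
force: [-4.1, -1.0, 13.9]
finger_gap: -0.0001
```

Emit:
{"name": "move_arm", "arguments": {"steps": [{"travel":[0,0,0],"spin":0},{"travel":[0,0,0],"spin":0},{"travel":[0,0,0],"spin":0},{"travel":[0,0,0],"spin":0},{"travel":[0,0,0],"spin":0}]}}

```text
time: 26.65
tcp_pos: [0.4804, 0.0225, 0.1086]
orientation: [-0.705, 0.051, -0.052, 0.705]
force: [-4.3, -0.4, 13.6]
finger_gap: 0.0
```

The lid was pressed with 14 to 15 N for over a second. Now I'll lift away and check.

Emit:
{"name": "move_arm", "arguments": {"steps": [{"travel":[0,-0.05,0],"spin":0},{"travel":[0,-0.2,0],"spin":0},{"travel":[0,-0.5,0],"spin":0},{"travel":[0,-0.6,0],"spin":0},{"travel":[0,-0.6,0],"spin":0},{"travel":[-0.4,-0.3,0],"spin":0},{"travel":[-0.6,0,0],"spin":0},{"travel":[-0.6,0,0],"spin":0},{"travel":[-0.4,0,0],"spin":0},{"travel":[-0.2,0,0],"spin":0},{"travel":[0,0,0],"spin":0},{"travel":[0,0,0],"spin":0}]}}

```text
time: 27.85
tcp_pos: [0.3724, 0.0385, 0.2205]
orientation: [-0.705, 0.051, -0.052, 0.705]
force: [0.6, 0.4, 0.0]
finger_gap: -0.0004
```

```bash
python3 - <<'E'
from h import *
snap('top','t5');f,d,m=snap('scene','s5');st()
for tag in('t5','s5'):
  q=np.load(f'pics/{tag}.npz');dd=q['d'];v,u=np.indices(dd.shape)
  P=np.stack([(u-q['cx'])/q['fx']*dd,(v-q['cy'])/q['fy']*dd,dd],-1)[dd>0];P=(P-q['t'])@q['R']
  x=(P[:,:2]-C)@XV;y=(P[:,:2]-C)@YV;z=P[:,2]
  for n,a,b in(('front rail',-.105,-.07),('back rail',.05,.09)):
    s=(x>a)&(x<b)&(abs(y)<.11)&(z>.06)&(z<.13);print(tag,n,s.sum(),np.median(z[s]))
cv2.imwrite('pics/s5c.png',cv2.resize(f[60:460,220:560,::-1],None,fx=1.5,fy=1.5))
E
```

```text
t 27.95 case x,y,z mm -194.5 -0.1 220.1 Fx,Fz 0.49 0.32 gap -0.0002
t5 front rail 1713 0.08369503709494286
t5 back rail 2092 0.08243518764317706
s5 front rail 1395 0.08329436277558289
s5 back rail 1810 0.08194251709835697
```

View pics/s5c.png

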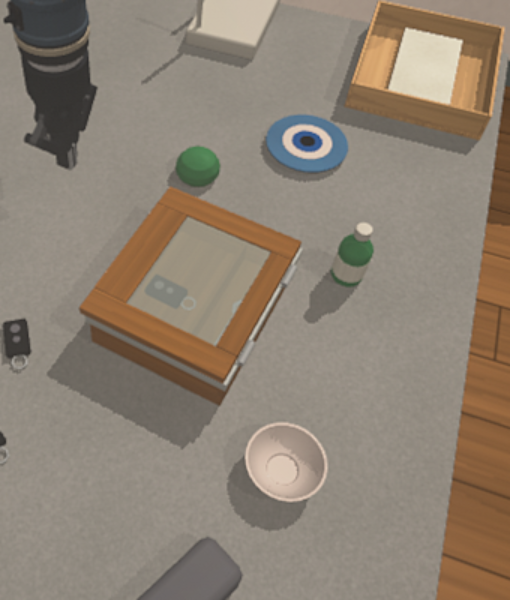

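The lid looks shut, with the fob visible through the glass at about (165,290). The front rail reads 1.3 mm above the back rail. Before handing in, I'll check whether that is camera bias by comparing with the rim in the first pictures and the console plane.

```bash
python3 - <<'E'
from h import *
for tag in('t0','s0','t5','s5'):
  q=np.load(f'pics/{tag}.npz');dd=q['d'];v,u=np.indices(dd.shape)
  P=np.stack([(u-q['cx'])/q['fx']*dd,(v-q['cy'])/q['fy']*dd,dd],-1)[dd>0];P=(P-q['t'])@q['R']
  x=(P[:,:2]-C)@XV;y=(P[:,:2]-C)@YV;z=P[:,2]
  s=(abs(y)<.25)&(abs(y)>.15)&(abs(x)<.2)&(abs(z)<.008);k=np.polyfit(x[s],z[s],1);print(tag,'console slope',k.round(4))
  if '0' in tag:
    s=(abs(x)<.09)&(abs(abs(y)-.121)<.003)&(z>.064)&(z<.076);k=np.polyfit(x[s],z[s],1);print(tag,'rim slope',s.sum(),k.round(4))
  else:
    s=(abs(x)<.1)&(abs(abs(y)-.11)<.012)&(z>.075)&(z<.095);k=np.polyfit(x[s],z[s],1);print(tag,'lid slope',s.sum(),k.round(4))
E
```

```text
t0 console slope [0.0005 0.    ]
t0 rim slope 412 [0.     0.0689]
s0 console slope [ 0.0001 -0.0003]
s0 rim slope 384 [0.0024 0.0683]
t5 console slope [ 0.0003 -0.    ]
t5 lid slope 2290 [0.0013 0.0836]
s5 console slope [ 0.0002 -0.0003]
s5 lid slope 1941 [-0.0004  0.0832]
```

The lid's side rails are level, with a slope of at most 0.0013, so the lid is home. Handing in.

```bash
python3 -c "
from h import *
r.close_job();st()"
```

```text
the job is handed in; nothing more can be done
the job is handed in; nothing more can be done
```

The farthest key fob (0.566 m from the base) is lying in the front compartment, the lid is shut on its catch, and I handed the job in at about 28 s. The hand-in gives no verdict.

- **Lid:** I pushed it down over about 10 s. The catch gave at about 6 N, the force then fell to about 1 N, and the hard stop followed.
- **Pressing:** I held the front edge down with 14 to 15 N for more than a second. While finding the stop I went slightly too far, and the total force read about 19 N for a moment. That is close to the 20 N limit, but no reading passed it; I only read the force at the end of each move.
- **Last checks:**
  - The lid's side rails are level, with a slope of at most 0.0013 in both camera views.
  - My first check disagreed: the front rail read 1.3 mm higher than the back rail. I think hinge pixels in the back-rail sample caused that.
  - The fob can be seen in place through the glass.
  - In the last picture, the paperweight, plate, sanitiser, coin dish and glasses case look unmoved. The opener was in place after the fob was laid down, but I did not check it clearly again after closing the lid.
  - The gripper is clear of the case.

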